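# Clamp a square turning blank in the self-closing bench stop

## Task

The square wooden blank has to be held for having its corners planed off. Push the thumb lever of the bench stop over until its jaws spring open, lay the blank flat in the mouth, and push it straight in against the heels without letting go until the jaws have snapped shut on its sides; then leave it there, lying flat and held by the jaws alone. Do not disturb the other things on the bench.

Things in the scene. Friction and masses are not known exactly. Their poses are not given: they have to be found in the camera images.
- stop: Self-closing bench stop, screwed down: a grey case with two steel jaws. Origin on the bench in the middle of the mouth; x is the way work is pushed in, y points to the left jaw, z up; yaw varies. Two bell-crank jaws turn on pins at x=1, y=+34/-34 mm (ears 23 mm wide, 25 mm high), bars 5 to 18 mm above the bench, geared to turn equally; an over-centre spring holds them shut or open.
- stop_toes (a point): Point on the centre line between the toes (jaw tips), x=-59 mm, 11 mm above the bench. Open, the toes reach over about x=-48 to -70 mm and stand 62 mm apart. As the jaws close they clamp both sides of the blank here, about 60 mm from its end, and centre it.
- stop_heels (a point): Point on the centre line, x=0, 11 mm up, where the end of a fully home blank is (middle at x=-75 mm; up to 5 mm short is usual). Open, the rounded heels of the jaws cross the mouth at x=-10 mm. Pushing the blank's end on them closes the jaws: up to 11 N at first, less as they give; after about 5 mm the spring passes dead centre and snaps them shut. If the push ends sooner they spring back open.
- stop_case (a point): Top centre of the stop's case, 23 mm above the bench, at x=45 mm of the stop; the case measures 58 (x) by 92 (y) mm, its back edge at x=74 mm.
- jaw_left (a joint): Angle of the left jaw, rad (the right jaw turns equally): 0 = shut and empty (13 mm between the toes), 0.075 = closed on the 22 mm blank, 0.25 = dead centre of the spring, 0.42 = fully open. The spring pushes it away from 0.25 to either side.
- lever_post (a point): Middle of the thumb lever's grip: an upright black post, 17 mm thick, 26 to 62 mm above the bench (this point 44 mm), on a 60 mm arm of the left jaw, at the stop's outer left. Shut, it is at x=-11, y=+93 mm of the stop; push it towards the stop's +x (about 7 N): dead centre after 15 mm, then the jaws spring open by themselves, 25 mm in all.
- blank: Square wooden turning blank, brown, 22 x 150 x 22 mm, 0.1 kg give or take, lying on the bench. Origin: centre of the face it lies on; its y axis runs along its length. Either end may go in first.
- blank_mid (a point): Centre of the blank, 11 mm above the face it lies on.
- sanding_block: Brown rubber sanding block, 52 x 68 x 24 mm, loose bystander, at the left front. Origin under its centre.
- square: Try square with dark wooden stock and steel blade, 172 x 120 x 16 mm, loose bystander, lying behind the blank. Origin under its centre.
- tape_roll: Roll of masking tape lying flat, 96 mm across, 24 mm high, loose bystander at the right. Origin under its centre.
- mallet: Beech mallet lying at the right front, handle about 170 mm, head 60 x 100 x 60 mm, loose bystander. Origin under the middle of its length.

How it is judged:
On the way, in this order (a step that is already met when the one before it is completed fails the run):
1. the jaws of the stop have been opened with no blank in them yet (value of joint jaw_left above 0.37 rad and horizontal distance between blank_mid and stop above 0.088 m), for 0.2 s.
2. the jaws have closed on the blank while the hand is still at it (grasp point within 13 cm of the blank's centre) (value of joint jaw_left between 0.04 and 0.12 rad and x of blank_mid in the frame of stop between -0.084 and -0.07 m and y of blank_mid in the frame of stop between -0.005 and 0.005 m and angle between the y axis of blank and the x axis of stop, either way round below 0.07 rad and height (world z) of blank_mid below 0.016 m and distance between the grasp point and blank_mid below 0.13 m), for 0.2 s.
At the end, for the whole second after the job is handed in: The blank lies flat on the bench (centre below 16 mm), along the stop's x axis within 0.07 rad and within 5 mm of its centre line, its middle 70 to 84 mm in front of the stop's origin (end at or close to the heels), and the jaws are sprung shut on it (jaw angle 0.04 to 0.12 rad); everything at rest (value of joint jaw_left between 0.04 and 0.12 rad and x of blank_mid in the frame of stop between -0.084 and -0.07 m and y of blank_mid in the frame of stop between -0.005 and 0.005 m and angle between the y axis of blank and the x axis of stop, either way round below 0.07 rad and height (world z) of blank_mid below 0.016 m and linear speed of blank below 0.02 m/s and velocity of joint jaw_left below 0.1 rad/s); the robot touches nothing.
It fails at once if the sanding block, square, tape roll or mallet was moved more than 3 cm (distance of any of sanding_block, square, tape_roll, mallet from where it was at the start of the episode above 0.03 m).
It also fails if it takes over 61 s, if anything falls off the work surface, if the arm or the gripper's body presses on something with over 40 N, if the wrist force passes 120 N, or if a joint passes its speed limit or range.

## Robot

A 6-joint arm with a two-finger parallel gripper is mounted at the origin on a cart in front of the work surface, level with it; the furniture and walls round the work are solid. World frame = base frame: x ahead of the robot, y to its left, z up, the work surface at z = 0. Lengths are in m, angles in rad, forces in N, time in s.
With the tool pointing down it reaches from about 0.3 to 0.775 m from the base axis. Payload 14.6 kg.
Tool frame: the origin (TCP) lies on the centre line of the jaws, within the pads' length; the fingertips stand 11 mm ahead of it and the grasp point (between the pads) lies 8 mm behind it; y points along the fingers, x is the direction in which the jaws open and shut, and the axes are right-handed (so a half turn about y gives the same grasp; the last joint's range is limited). The gripper opens to 94 mm and grips with 3 to 60 N. Pads are 16 mm wide; open, the fingers measure 119 mm over their backs; the gripper's body (75 mm by 177 mm) begins 78 mm behind the grasp point.
Start: joints at [1.165, 0.3, 1.521, -0, 1.321, -0.067], TCP at [0.183, 0.519, 0.216] pointing down, gripper open.
Joint ranges: [-3.03, 3.03], [-0.79, 2.21], [0.23, 2.52], [-1.04, 4.18], [0, 3.07], [-2.55, 2.55]. Speed limits (rad/s): [2.22, 2.22, 2.57, 3.14, 3.14, 3.14].

## Interface

Orientations are given as [roll, pitch, yaw] about the fixed x, y, z axes, in that order (R = Rz(yaw) Ry(pitch) Rx(roll)).
In Python, from station import ctrl, imaging gives the robot as it stands. The module is installed in compiled form; this text tells all that it offers.
- The arm moves only by the tool apply_moves, never from a script. Its argument "deltas" is a list of rows, each an object with "dp": the shift along the tool's x, y, z in m, a list of three; "roll": the turn about the tool's y in rad; "grip": the closure, from -1 (fully open) to 1 (shut). In form: [{"dp": [tx, ty, tz], "roll": roll, "grip": grip}, ...]. A call has 1 to 10 rows; each row shifts and turns the commanded pose from where the row before left it, along the tool's axes as they then stand; what a row does not reach is not made up. A row lasts 1/8 s, in which the tool goes at most 62.5 mm and 10.7 degrees, less where a joint would pass 70% of its speed; a pose out of reach is approached as far as the arm can. A call with a gripper value outside its range is refused whole. The fingers move at their own pace and stop on an object; "newtons" is the grip in N (left out, the last holds). Time passes only in rows, so rows that do not move let the fingers close. It gives the time, the measured TCP pose, the force and the opening at its end, in the units of the state.
- ctrl.get_obs(): the state, without advancing time (a new reading comes with each control period).
- imaging.camera(name): name is "scene" or "top" or "wrist"; returns the picture (400x640x3 uint8, blue, green, red); there is no depth.
- imaging.camera_info(name): a dict with "K" (3x3 intrinsics, pixels), "world_from_camera" (4x4, takes a point from camera to world coordinates). Camera axes: x right, y down, z forward; pixel columns grow to the right and rows downward; lengths in m; the calibration is good to about 2 mm. A picture is of the moment at which its call begins: read the wrist's pose just before it. camera_info takes no time and is no camera call; for the wrist camera it gives the pose at the moment of the call.
- ctrl.hand_in(): hands the job in, once; it reports no verdict.
The state is a dict: "time_s": time; "qpos": joint angles; "joint_vel": joint speeds; "tau": joint torques, N m; "ee_pos": TCP position; "eef_rot": TCP orientation; "force": force on the tool from outside, world axes, zero at the start; "moment": the same for the moment, N m; "grip_width": finger opening in m.
Only numpy, scipy, OpenCV 4.12 (cv2) and the standard library are available. Lean on these libraries where they do the work, as an engineer would, in place of code of your own. Each camera call takes 0.05 s, during which the arm holds its last target. There are 200 camera calls.

## Working session

There is one attempt and no reset: what is moved stays moved. The work goes in short steps, Python scripts to look and compute and a tool call to move; the robot and the scene stay as the last step left them, time stands still between calls to the robot, and variables do not carry over. Pictures are saved under pics/ and viewed, about 8 in all and at most 12, crops included, and the job is handed in when it is done.

Besides the shell and the picture viewer there is one more tool, called after ">>>" as name(argument=value, ...), one argument or row to a line, values as JSON. apply_moves: Moves the arm, as the interface text tells. Its arguments: {"type":"object","properties":{"deltas":{"type":"array"},"newtons":{"type":"number"}},"required":["deltas"]}

```bash
mkdir -p pics; cat > h.py <<'E'
import numpy as np, cv2
from station import ctrl, imaging
def ray(name,uv,z,info=None):
    i=info or imaging.camera_info(name);K=np.array(i["K"]);T=np.array(i["world_from_camera"])
    uv=np.atleast_2d(uv).astype(float)
    d=np.c_[uv,np.ones(len(uv))]@np.linalg.inv(K).T@T[:3,:3].T
    return T[:3,3]+d*((z-T[2,3])/d[:,2])[:,None]
def proj(name,p):
    i=imaging.camera_info(name);K=np.array(i["K"]);T=np.linalg.inv(np.array(i["world_from_camera"]))
    c=np.atleast_2d(p)@T[:3,:3].T+T[:3,3];c=c@K.T
    return c[:,:2]/c[:,2:]
E
python3 - <<'E'
from h import *
np.set_printoptions(precision=4,suppress=True)
print(ctrl.get_obs())
for n in("top","scene"):
    cv2.imwrite(f"pics/{n}0.png",imaging.camera(n)); i=imaging.camera_info(n); print(n,i["K"],i["world_from_camera"])
E
```

```text
{'time_s': 0.0, 'qpos': array([ 1.1654,  0.3005,  1.5216,  0.    ,  1.3207, -0.0666]), 'joint_vel': array([-0.0005,  0.0012, -0.0008,  0.0007, -0.0003, -0.0004]), 'tau': array([ -0.0035, -53.1795, -35.2737,   0.0707,   0.0244,  -0.0001]), 'ee_pos': array([0.1827, 0.5185, 0.2159]), 'eef_rot': array([-1.5707,  0.0012,  1.232 ]), 'force': array([ 0.524 , -0.7174,  0.1572]), 'moment': array([-0.0192,  0.0103,  0.0472]), 'grip_width': 0.09392207445613387}
top [[415.1175   0.     309.6375]
 [  0.     415.1175 203.116 ]
 [  0.       0.       1.    ]] [[-0.0388 -0.9782  0.2038  0.3447]
 [-0.9992  0.0375 -0.0101  0.0345]
 [ 0.0022 -0.204  -0.979   1.2335]
 [ 0.      0.      0.      1.    ]]
scene [[430.7636   0.     319.1379]
 [  0.     430.7636 200.7334]
 [  0.       0.       1.    ]] [[ 0.7241 -0.5203  0.4528 -0.0261]
 [-0.6896 -0.5566  0.4632 -0.6037]
 [ 0.0111 -0.6477 -0.7618  1.0884]
 [ 0.      0.      0.      1.    ]]
```

View pics/top0.png

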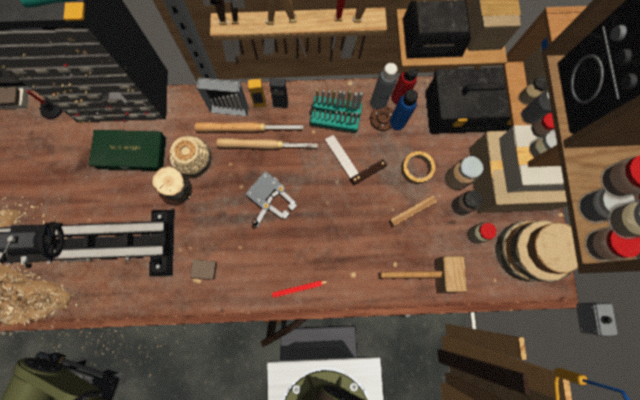

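View pics/scene0.png

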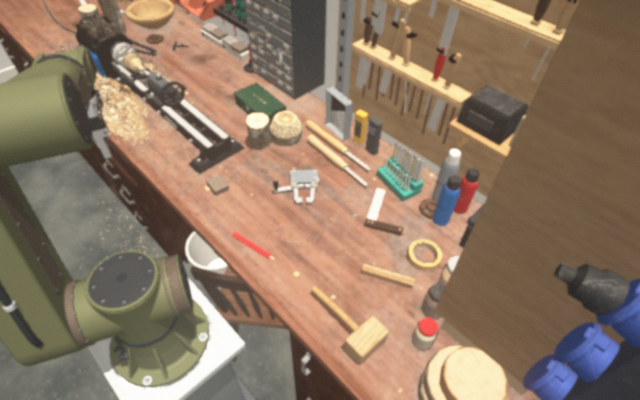

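Top view: case at about (264,188), jaws opening towards the lower right, and the dark lever post near (254,223). Blank spans (391,222)–(436,199), square is around (355,160), tape at (419,166), mallet around (430,274) and sanding block at (203,270).

```bash
python3 - <<'E'
from h import *
np.set_printoptions(precision=3,suppress=True)
im=cv2.imread("pics/top0.png")
for n,uv,z in [("case",(264,188),.023),("post",(254,222),.044),("blankA",(391,222),.022),("blankB",(436,199),.022),("sand",(203,270),.024),("tape",(419,166),.024),("mallet head",(455,274),.06),("sq",(385,162),.016),("sq2",(352,180),.016),("sq3",(330,138),.01)]: print(n,ray("top",uv,z)[0])
a=cv2.resize(im[160:240,230:310],None,fx=6,fy=6,interpolation=cv2.INTER_CUBIC)
b=cv2.resize(cv2.imread("pics/scene0.png")[155:215,260:335],(480,384),interpolation=cv2.INTER_CUBIC)
c=np.zeros((480,320,3),np.uint8); b=cv2.copyMakeBorder(b,0,96,0,0,0)
cv2.imwrite("pics/c1.png",np.hstack([a,b])[:, :800])
hsv=cv2.cvtColor(im,cv2.COLOR_BGR2HSV); print(hsv[210,413],hsv[225,413],hsv[188,264])
E
```

```text
case [0.648 0.157 0.023]
post [0.543 0.186 0.044]
blankA [ 0.531 -0.216  0.022]
blankB [ 0.595 -0.356  0.022]
sand [0.412 0.336 0.024]
tape [ 0.699 -0.314  0.024]
mallet head [ 0.371 -0.375  0.06 ]
sq [ 0.718 -0.213  0.016]
sq2 [ 0.665 -0.109  0.016]
sq3 [ 0.804 -0.049  0.01 ]
[ 15 128 187] [ 10 122 127] [ 70   6 137]
```

View pics/c1.png

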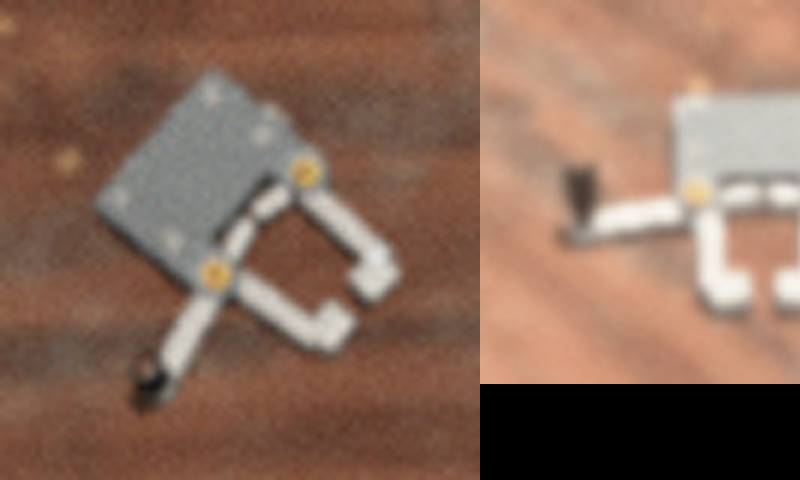

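Crop: yellow pins at image (266,205.5) left and (281,188.7) right, black post at about (255,223), and the jaws are shut.

```bash
cat >> h.py <<'E'
def stop_from_pins(L,R):
    L,R=L[:2],R[:2];y=(L-R);w=np.linalg.norm(y);y=y/w;x=np.array([y[1],-y[0]])
    return (L+R)/2-.001*x,np.arctan2(x[1],x[0]),w
E
python3 - <<'E'
from h import *
np.set_printoptions(precision=4,suppress=True)
P=ray("top",[(266,205.5),(281,188.7)],.025)
o,yw,w=stop_from_pins(*P);print(o,yw,w)
R=np.array([[np.cos(yw),-np.sin(yw)],[np.sin(yw),np.cos(yw)]])
for n,p in [("post",(-.011,.093)),("case",(.045,0)),("prepush",(-.05,.093)),("toes",(-.059,0))]: print(n,o+R@p)
i=imaging.camera_info("wrist");ob=ctrl.get_obs()
T=np.array(i["world_from_camera"]);print(T,i["K"],ob["ee_pos"])
E
```

```text
[0.6181 0.1282] 0.8256648845284399 0.06750418643468388
post [0.5423 0.1832]
case [0.6486 0.1613]
prepush [0.5158 0.1545]
toes [0.5781 0.0848]
[[ 0.3329  0.9128  0.2364  0.1143]
 [ 0.9429 -0.3221 -0.0844  0.5428]
 [-0.0009  0.251  -0.968   0.3851]
 [ 0.      0.      0.      1.    ]] [[325.5385   0.     318.1339]
 [  0.     325.5385 201.9937]
 [  0.       0.       1.    ]] [0.1827 0.5185 0.216 ]
```

>>> apply_moves(
  deltas=[
    {"dp": [-0.0258,0,-0.0483],"roll": 0,"grip": 1},
    {"dp": [-0.0258,0,-0.0483],"roll": 0,"grip": 1},
    {"dp": [-0.0258,0.005,-0.0483],"roll": 0,"grip": 1},
    {"dp": [-0.0258,0.01,-0.0483],"roll": 0,"grip": 1},
    {"dp": [-0.0258,0.01,-0.0483],"roll": 0,"grip": 1},
    {"dp": [-0.0258,0.01,-0.0483],"roll": 0,"grip": 1},
    {"dp": [-0.0258,0.01,-0.0483],"roll": 0,"grip": 1},
    {"dp": [-0.0258,0.01,-0.0483],"roll": 0,"grip": 1},
    {"dp": [-0.0258,0.01,-0.0483],"roll": 0,"grip": 1},
  ],
  newtons=30,
)

```text
time_s: 1.23
ee_pos: [0.5165, 0.1537, 0.151]
eef_rot: [-1.571, 0.0, 1.232]
force: [0.9, 0.6, 0.2]
grip_width: 0.0073
```

>>> apply_moves(
  deltas=[
    {"dp": [0,0,0],"roll": 0.136,"grip": 1},
    {"dp": [0,0,0],"roll": 0.135,"grip": 1},
    {"dp": [0,0,0],"roll": 0.135,"grip": 1},
    {"dp": [0,0,0],"roll": 0,"grip": 1},
  ],
)

```text
time_s: 1.72
ee_pos: [0.5155, 0.1552, 0.1512]
eef_rot: [-1.57, 0.0, 0.827]
force: [0.4, -0.0, 0.1]
grip_width: -0.0001
```

```bash
python3 - <<'E'
from h import *
np.set_printoptions(precision=4,suppress=True)
o=ctrl.get_obs();print(o["time_s"],o["ee_pos"],o["eef_rot"],o["grip_width"],o["qpos"])
i=imaging.camera_info("wrist");cv2.imwrite("pics/w1.png",imaging.camera("wrist"))
import pickle;pickle.dump(i,open("w1.pkl","wb"))
E
```

```text
1.725 [0.5155 0.1552 0.1512] [-1.5704  0.0005  0.8268] -6.319946841694651e-05 [ 0.2244  0.3372  1.6305  0.      1.1745 -0.6024]
```

View pics/w1.png

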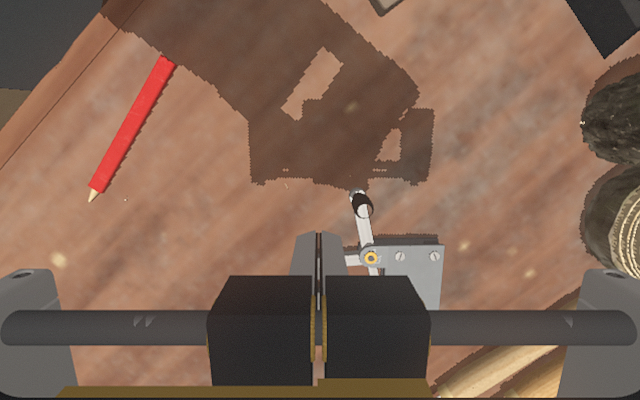

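```bash
python3 - <<'E'
from h import *
import pickle
np.set_printoptions(precision=4,suppress=True)
i=pickle.load(open("w1.pkl","rb"))
print(ray("",(370,258),.025,i), "expected pin", ray("top",(266,205.5),.025))
print(ray("",[(364,208)],.062,i),ray("",[(357,197)],.026,i))
E
```

```text
[[0.5946 0.1514 0.025 ]] expected pin [[0.594  0.1518 0.025 ]]
[[0.5407 0.1833 0.062 ]] [[0.5392 0.1825 0.026 ]]
```

>>> apply_moves(
  deltas=[
    {"dp": [0,0.054,0],"roll": 0,"grip": 1},
    {"dp": [0,0.054,0],"roll": 0,"grip": 1},
    {"dp": [0.008,0,0],"roll": 0,"grip": 1},
    {"dp": [0.008,0,0],"roll": 0,"grip": 1},
    {"dp": [0.008,0,0],"roll": 0,"grip": 1},
    {"dp": [0.008,0,0],"roll": 0,"grip": 1},
    {"dp": [0.006,0,0],"roll": 0,"grip": 1},
    {"dp": [0.004,0,0],"roll": 0,"grip": 1},
    {"dp": [0,0,0],"roll": 0,"grip": 1},
    {"dp": [0,0,0],"roll": 0,"grip": 1},
  ],
)

```text
time_s: 3.02
ee_pos: [0.5442, 0.1861, 0.0435]
eef_rot: [-1.571, -0.0, 0.826]
force: [-0.2, -0.6, 0.7]
grip_width: 0.0004
```

>>> apply_moves(
  deltas=[
    {"dp": [-0.04,0,0],"roll": 0,"grip": 1},
    {"dp": [0,-0.05,0],"roll": 0,"grip": 1},
    {"dp": [0,-0.055,0],"roll": 0,"grip": 1},
    {"dp": [0,0,0],"roll": 0,"grip": 0},
  ],
)

```text
time_s: 3.52
ee_pos: [0.5187, 0.1571, 0.1526]
eef_rot: [-1.575, -0.006, 0.826]
force: [0.4, -0.4, 0.4]
grip_width: 0.0071
```

```bash
python3 - <<'E'
from h import *
import pickle
np.set_printoptions(precision=4,suppress=True)
o=ctrl.get_obs();print(o["time_s"],o["ee_pos"],o["eef_rot"],o["grip_width"])
t=imaging.camera("top");w=imaging.camera("wrist")
cv2.imwrite("pics/top1.png",t);cv2.imwrite("pics/w2.png",w)
a=cv2.resize(t[140:260,230:450],(660,360),interpolation=cv2.INTER_CUBIC)
b=w[150:350,250:580];b=cv2.copyMakeBorder(b,0,0,0,330,0)
cv2.imwrite("pics/c2.png",np.vstack([a,b]))
E
```

```text
3.525 [0.5187 0.1571 0.1526] [-1.575  -0.0064  0.8259] 0.007123401158618535
```

View pics/c2.png

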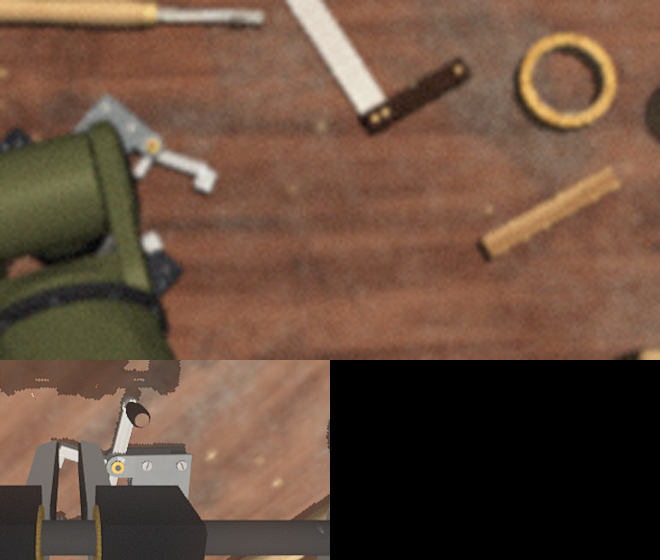

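The jaws have sprung open: the right jaw is spread in the top view and the lever has swung. Now the blank's pose from its mask.

```bash
python3 - <<'E'
from h import *
np.set_printoptions(precision=4,suppress=True)
im=cv2.imread("pics/top1.png");hsv=cv2.cvtColor(im,cv2.COLOR_BGR2HSV)
m=((hsv[...,2]>150)&(hsv[...,0]>11)).astype(np.uint8)
m[:190]=0;m[235:]=0;m[:,:380]=0;m[:,445:]=0
c=max(cv2.findContours(m,0,2)[0],key=cv2.contourArea)
r=cv2.minAreaRect(c);P=ray("top",cv2.boxPoints(r),.022)[:,:2];print(r,P)
print([np.linalg.norm(P[k]-P[k-1]) for k in range(4)]);mid=P.mean(0)
e=P[1]-P[0] if np.linalg.norm(P[1]-P[0])>.08 else P[2]-P[1]
a=np.arctan2(e[1],e[0])%np.pi;print("mid",mid,"dir",a)
u=np.array([np.cos(a),np.sin(a)]);g=mid-.04*u;print("grasp",g,"yaw",a-np.pi/2)
o=ctrl.get_obs();d=g-o["ee_pos"][:2];y=o["eef_rot"][2];print("dp",d@[np.cos(y),np.sin(y)],d@[-np.sin(y),np.cos(y)],"roll",y-(a-np.pi/2))
E
```

```text
((413.7519836425781, 209.36073303222656), (8.637253761291504, 49.33599090576172), 61.073577880859375) [[ 0.5442 -0.2143]
 [ 0.6116 -0.3494]
 [ 0.588  -0.3595]
 [ 0.5212 -0.2248]]
[np.float64(0.025339127790908213), np.float64(0.15095539822012896), np.float64(0.025674606649940653), np.float64(0.1503749769880831)]
mid [ 0.5663 -0.287 ] dir 2.0336351294853463
grasp [ 0.5841 -0.3228] yaw 0.46283880269044975
dp -0.30696958620887393 -0.37445481325967317 roll 0.36310947989671405
```

>>> apply_moves(
  deltas=[
    {"dp": [-0.0341,0,-0.0416],"roll": 0,"grip": -0.3},
    {"dp": [-0.0341,0,-0.0416],"roll": 0,"grip": -0.3},
    {"dp": [-0.0341,0,-0.0416],"roll": 0,"grip": -0.3},
    {"dp": [-0.0341,0,-0.0416],"roll": 0,"grip": -0.3},
    {"dp": [-0.0341,0,-0.0416],"roll": 0,"grip": -0.3},
    {"dp": [-0.0341,0,-0.0416],"roll": 0,"grip": -0.3},
    {"dp": [-0.0341,0,-0.0416],"roll": 0,"grip": -0.3},
    {"dp": [-0.0341,0,-0.0416],"roll": 0,"grip": -0.3},
    {"dp": [-0.0341,0,-0.0416],"roll": 0,"grip": -0.3},
  ],
)

```text
time_s: 4.75
ee_pos: [0.5838, -0.3241, 0.1463]
eef_rot: [-1.568, 0.0, 0.826]
force: [1.2, -0.2, 0.4]
grip_width: 0.0615
```

>>> apply_moves(
  deltas=[
    {"dp": [0,0,0],"roll": 0.121,"grip": -0.3},
    {"dp": [0,0,0],"roll": 0.121,"grip": -0.3},
    {"dp": [0,0,0],"roll": 0.121,"grip": -0.3},
    {"dp": [0,0,0],"roll": 0,"grip": -0.3},
    {"dp": [0,0,0],"roll": 0,"grip": -0.3},
  ],
)

```text
time_s: 5.38
ee_pos: [0.584, -0.3225, 0.1474]
eef_rot: [-1.57, 0.001, 0.466]
force: [0.9, -0.4, -0.5]
grip_width: 0.0616
```

```bash
python3 - <<'E'
from h import *
import pickle
np.set_printoptions(precision=4,suppress=True)
o=ctrl.get_obs();print(o["time_s"],o["ee_pos"],o["eef_rot"],o["grip_width"])
i=imaging.camera_info("wrist");pickle.dump(i,open("w3.pkl","wb"))
w=imaging.camera("wrist");cv2.imwrite("pics/w3.png",w)
E
```

```text
5.375 [ 0.584  -0.3225  0.1474] [-1.5695  0.0008  0.4657] 0.06155915434092325
```

View pics/w3.png

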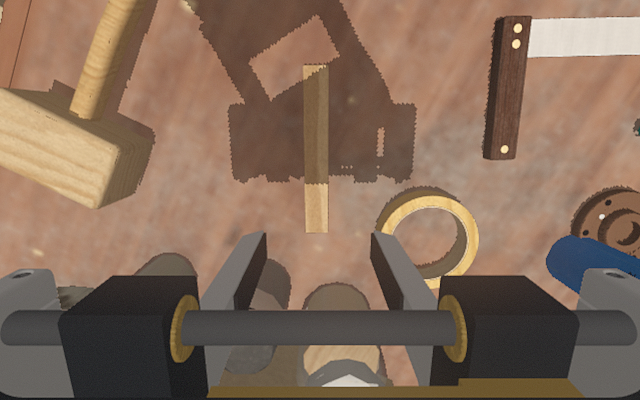

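Wrist view: the blank's top face runs from (302–329, 66) to (305–328, 233) between the fingers, with the tape to its right.

```bash
python3 - <<'E'
from h import *
import pickle
np.set_printoptions(precision=4,suppress=True)
i=pickle.load(open("w3.pkl","rb"))
P=ray("",[(302.5,66),(328.5,66),(328.5,233),(305,233)],.022,i)[:,:2]
F=(P[0]+P[1])/2;B=(P[2]+P[3])/2;u=F-B;L=np.linalg.norm(u);u/=L;mid=(F+B)/2
print(P,L,np.linalg.norm(P[0]-P[1]),"mid",mid,"dir",np.arctan2(u[1],u[0]))
o=ctrl.get_obs();y=o["eef_rot"][2];d=mid-.04*u-o["ee_pos"][:2]
print("dp",d@[np.cos(y),np.sin(y)],d@[-np.sin(y),np.cos(y)],"yaw",y,np.arctan2(u[1],u[0])-np.pi/2)
E
```

```text
[[ 0.5207 -0.2258]
 [ 0.5403 -0.2159]
 [ 0.6083 -0.3488]
 [ 0.5881 -0.3589]] 0.14920374101378453 0.02193855655816019 mid [ 0.5643 -0.2873] dir 2.041915302554429
dp -0.0015745795663498327 0.00034541438023790176 yaw 0.4652441030302996 0.47111897575953243
```

>>> apply_moves(
  deltas=[
    {"dp": [-0.0015,0.05,0],"roll": -0.006,"grip": -0.3},
    {"dp": [0,0.05,0],"roll": 0,"grip": -0.3},
    {"dp": [0,0.033,0],"roll": 0,"grip": -0.3},
    {"dp": [0,0,0],"roll": 0,"grip": -0.3},
    {"dp": [0,0,0],"roll": 0,"grip": 1},
    {"dp": [0,0,0],"roll": 0,"grip": 1},
    {"dp": [0,0,0],"roll": 0,"grip": 1},
    {"dp": [0,0,0],"roll": 0,"grip": 1},
    {"dp": [0,0,0],"roll": 0,"grip": 1},
  ],
  newtons=40,
)

```text
time_s: 6.55
ee_pos: [0.5829, -0.3234, 0.0156]
eef_rot: [-1.571, -0.0, 0.469]
force: [0.4, 0.6, 1.6]
grip_width: 0.0216
```

>>> apply_moves(
  deltas=[
    {"dp": [0,0,0],"roll": 0,"grip": 1},
    {"dp": [0,-0.02,0],"roll": 0,"grip": 1},
    {"dp": [0,-0.03,0],"roll": 0,"grip": 1},
    {"dp": [0,0,0],"roll": 0,"grip": 1},
  ],
)

```text
time_s: 7.05
ee_pos: [0.5841, -0.3241, 0.0689]
eef_rot: [-1.575, -0.003, 0.469]
force: [0.3, 0.9, -1.8]
grip_width: 0.0216
```

>>> apply_moves(
  deltas=[
    {"dp": [0.012,0,0.0474],"roll": 0,"grip": 1},
    {"dp": [0.012,0,0.0474],"roll": 0,"grip": 1},
    {"dp": [0.012,0,0.0474],"roll": 0,"grip": 1},
    {"dp": [0.012,0,0.0474],"roll": 0,"grip": 1},
    {"dp": [0.012,0,0.0474],"roll": 0,"grip": 1},
    {"dp": [0.012,0,0.0474],"roll": 0,"grip": 1},
    {"dp": [0.012,0,0.0474],"roll": 0,"grip": 1},
  ],
)

```text
time_s: 7.92
ee_pos: [0.5071, 0.012, 0.0652]
eef_rot: [-1.571, 0.0, 0.469]
force: [0.6, -0.7, -0.7]
grip_width: 0.0216
```

>>> apply_moves(
  deltas=[
    {"dp": [0,0,0],"roll": 0.1734,"grip": 1},
    {"dp": [0,0,0],"roll": 0.1734,"grip": 1},
    {"dp": [0,0,0],"roll": 0.1734,"grip": 1},
    {"dp": [0,0,0],"roll": 0.1734,"grip": 1},
    {"dp": [0,0,0],"roll": 0.1734,"grip": 1},
    {"dp": [0,0,0],"roll": 0.1734,"grip": 1},
    {"dp": [0,0,0],"roll": 0.1734,"grip": 1},
    {"dp": [0,0,0],"roll": 0,"grip": 1},
    {"dp": [0,0,0],"roll": 0,"grip": 1},
  ],
)

```text
time_s: 9.05
ee_pos: [0.5077, 0.0106, 0.0653]
eef_rot: [-1.571, 0.0, -0.741]
force: [-0.1, -0.1, -1.5]
grip_width: 0.0219
```

```bash
python3 - <<'E'
from h import *
import pickle
np.set_printoptions(precision=4,suppress=True)
o=ctrl.get_obs();print(o["time_s"],o["ee_pos"],o["eef_rot"],o["grip_width"])
i=imaging.camera_info("wrist");pickle.dump(i,open("w4.pkl","wb"))
w=imaging.camera("wrist");cv2.imwrite("pics/w4.png",w)
t=np.array([.6181,.1282]);y=.8257;R=np.array([[np.cos(y),-np.sin(y)],[np.sin(y),np.cos(y)]])
print("tcp in stop",(o["ee_pos"][:2]-t)@R)
for p in [(.001,.034,.025),(.001,-.034,.025),(0,0,0)]: print(p,proj("wrist",np.r_[t+R@p[:2],p[2]]))
E
```

```text
9.05 [0.5077 0.0106 0.0653] [-1.571   0.0002 -0.7409] 0.02187822832229775
tcp in stop [-0.1613  0.0014]
(0.001, 0.034, 0.025) [[259.8211 -49.5576]]
(0.001, -0.034, 0.025) [[382.6525 -49.1729]]
(0, 0, 0) [[320.8867 -27.81  ]]
```

View pics/w4.png

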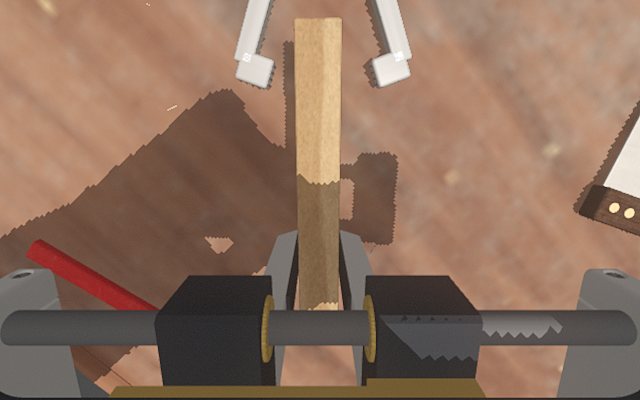

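Wrist view: blank level between the fingers, front end at (295–340, 18). The open toes have their inner corners at about (274,68) and (371,68) and their lowest at (270,88) and (377,88).

```bash
python3 - <<'E'
from h import *
import pickle
np.set_printoptions(precision=4,suppress=True)
i=pickle.load(open("w4.pkl","rb"))
t=np.array([.6181,.1282]);y=.8257;R=np.array([[np.cos(y),-np.sin(y)],[np.sin(y),np.cos(y)]])
s=lambda uv,z:(ray("",uv,z,i)[:,:2]-t)@R
print("toes",s([(274,68),(371,68),(270,88),(377,88)],.018))
zb=.0653-.0156+.022
b=s([(295,18),(340.5,18),(297,178),(340,178)],zb);print("blank",b)
f=b[:2].mean(0);k=b[2:].mean(0);print("axis",f,k,np.arctan2(*(f-k)[::-1]))
E
```

```text
toes [[-0.0588  0.029 ]
 [-0.0586 -0.0311]
 [-0.0706  0.0319]
 [-0.0703 -0.0354]]
blank [[-0.0451  0.0121]
 [-0.045  -0.0084]
 [-0.1181  0.0121]
 [-0.1181 -0.0097]]
axis [-0.0451  0.0018] [-0.1181  0.0012] 0.008522504951746338
```

>>> apply_moves(
  deltas=[
    {"dp": [0.0025,0.02,0],"roll": 0.005,"grip": 1},
    {"dp": [0,0.018,0],"roll": 0,"grip": 1},
    {"dp": [0,0.0105,0],"roll": 0,"grip": 1},
    {"dp": [0,0,0],"roll": 0,"grip": 1},
    {"dp": [0,0,0],"roll": 0,"grip": 1},
  ],
)

```text
time_s: 9.72
ee_pos: [0.5099, 0.0089, 0.0175]
eef_rot: [-1.57, -0.0, -0.749]
force: [-0.1, -1.2, -1.4]
grip_width: 0.0219
```

>>> apply_moves(
  deltas=[
    {"dp": [0,0,0.01],"roll": 0,"grip": 1},
    {"dp": [0,0,0.01],"roll": 0,"grip": 1},
    {"dp": [0,0,0.01],"roll": 0,"grip": 1},
    {"dp": [0,0,0.003],"roll": 0,"grip": 1},
    {"dp": [0,0,0.003],"roll": 0,"grip": 1},
    {"dp": [0,0,0.003],"roll": 0,"grip": 1},
    {"dp": [0,0,0.003],"roll": 0,"grip": 1},
    {"dp": [0,0,0],"roll": 0,"grip": 1},
    {"dp": [0,0,0],"roll": 0,"grip": 1},
  ],
)

```text
time_s: 10.85
ee_pos: [0.5382, 0.0398, 0.0169]
eef_rot: [-1.571, 0.0, -0.75]
force: [-1.4, 2.4, -0.9]
grip_width: 0.0219
```

```bash
cat > chk.py <<'E'
from h import *
import sys
np.set_printoptions(precision=4,suppress=True)
o=ctrl.get_obs();print(o["time_s"],o["ee_pos"],o["eef_rot"],o["grip_width"],o["force"])
t=np.array([.6181,.1282]);y=.8257;R=np.array([[np.cos(y),-np.sin(y)],[np.sin(y),np.cos(y)]])
q=(o["ee_pos"][:2]-t)@R;print("tcp in stop",q,"mid x",q[0]+.0406,"force in stop",np.array(o["force"][:2])@R)
a=imaging.camera("wrist");b=imaging.camera("top")
cv2.imwrite("pics/%s_t.png"%sys.argv[1],b);cv2.imwrite("pics/%s_w.png"%sys.argv[1],a)
cv2.imwrite("pics/%s.png"%sys.argv[1],np.vstack([a[0:250,100:500],cv2.resize(b[150:250,220:380],(400,250),interpolation=cv2.INTER_CUBIC)]))
E
python3 chk.py c5
```

```text
10.85 [0.5382 0.0398 0.0169] [-1.5707  0.0004 -0.7496] 0.021938920180411648 [-1.3776  2.3862 -0.9493]
tcp in stop [-0.1192 -0.0011] mid x -0.07855614566094839 force in stop [0.8198 2.6305]
```

View pics/c5.png

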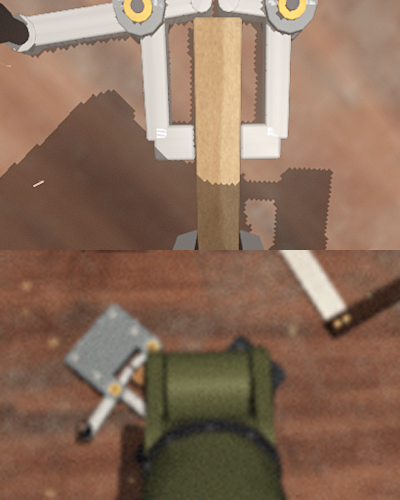

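The jaws have snapped shut on the blank: toes on its sides, pins at full-image (239,7) and (391,6), blank end at (297–340, 17).

```bash
python3 - <<'E'
from h import *
np.set_printoptions(precision=4,suppress=True)
P=ray("wrist",[(239,7),(391,6)],.025)
o,y,w=stop_from_pins(*P);print(o,y,w)
R=np.array([[np.cos(y),-np.sin(y)],[np.sin(y),np.cos(y)]])
b=(ray("wrist",[(297,17),(341,17),(296,180),(340,180)],.0225)[:,:2]-o)@R;print(b)
f=b[:2].mean(0);k=b[2:].mean(0);a=np.arctan2(*(f-k)[::-1]);print("end",f,"mid",f-.075*np.array([1,a]),"ang",a)
E
```

```text
[0.6187 0.128 ] 0.8262594069526814 0.06721523097274873
[[-0.0025  0.0082]
 [-0.0026 -0.0117]
 [-0.0773  0.0103]
 [-0.0774 -0.0121]]
end [-0.0025 -0.0018] mid [-0.0775 -0.0009] ang -0.011831898880657154
```

>>> apply_moves(
  deltas=[
    {"dp": [0,0.001,0],"roll": 0,"grip": 1},
    {"dp": [0,0,0],"roll": 0,"grip": 1},
    {"dp": [0,0,0],"roll": 0,"grip": 0.1},
    {"dp": [0,0,0],"roll": 0,"grip": 0.1},
    {"dp": [0,0,0],"roll": 0,"grip": 0.1},
    {"dp": [0,-0.02,0],"roll": 0,"grip": 0.1},
    {"dp": [0,-0.04,-0.01],"roll": 0,"grip": 0.1},
    {"dp": [0,-0.05,-0.04],"roll": 0,"grip": 0.1},
    {"dp": [0,0,-0.05],"roll": 0,"grip": 0.1},
    {"dp": [0,0,0],"roll": 0,"grip": 0.1},
  ],
)

```text
time_s: 12.2
ee_pos: [0.4696, -0.0344, 0.1254]
eef_rot: [-1.57, -0.001, -0.752]
force: [-0.3, 0.1, 0.1]
grip_width: 0.042
```

```bash
python3 chk.py c6
```

```text
12.2 [ 0.4696 -0.0344  0.1254] [-1.5704 -0.0009 -0.7523] 0.042031260124417866 [-0.3137  0.1249  0.1083]
tcp in stop [-0.2202 -0.0011] mid x -0.17955575205936714 force in stop [-0.1209  0.3153]
```

View pics/c6.png

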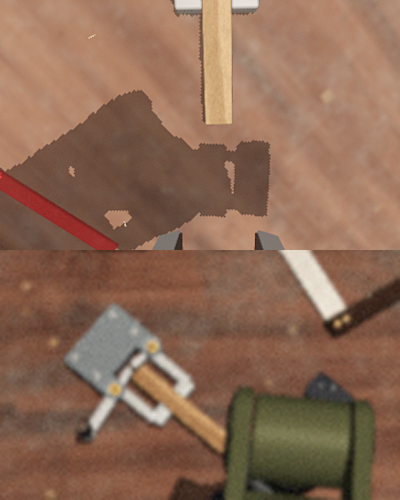

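Blank clamped in the shut jaws and the hand is clear. One numeric check of its rear end (wrist view, (304–332, 124)), then hand in.

```bash
python3 - <<'E'
from h import *
np.set_printoptions(precision=4,suppress=True)
o=np.array([.6184,.1281]);y=.826;R=np.array([[np.cos(y),-np.sin(y)],[np.sin(y),np.cos(y)]])
b=(ray("wrist",[(304,124),(332,124),(302.5,5),(331,5)],.022)[:,:2]-o)@R;print(b)
k=b[:2].mean(0);f=b[2:].mean(0);a=np.arctan2(*(f-k)[::-1]);print("mid",k+.075*np.array([1,a]),a)
if abs(k[0]+.152)<.007 and abs(a)<.06: ctrl.hand_in();print("handed in")
E
```

```text
[[-0.1504  0.01  ]
 [-0.1505 -0.0128]
 [-0.064   0.0096]
 [-0.0641 -0.0117]]
mid [-0.0755 -0.0011] 0.004161389793966531
the job is handed in; nothing more can be done
handed in
```

The blank is clamped in the bench stop, lying flat and held by the jaws alone, and I handed the job in at about 12.3 s. I don't know the verdict, as the hand-in doesn't report one.

- **Opening the jaws:** I pushed the thumb lever over with closed fingers. The jaws sprang open, which the pictures confirmed.
- **Inserting the blank:** I gripped the blank 40 mm behind its middle and turned it into line with the stop. I then laid it in the mouth and pushed it about 42 mm against the heels. The jaws snapped shut while I still held it. I released it and backed clear.
- **Final check on position:** The blank's middle was at x = -75.5 mm and y = -1.1 mm in the stop frame, with an angle of 0.004 rad. The check before release gave x = -77.5 mm and -0.012 rad. The two differ by 2 mm, which is about the calibration error, and both are within the limits.
- **Contact and other items:** After I backed off, the force on the tool was near zero. I did not touch the sanding block, square, tape roll or mallet, but I did not measure their final positions.

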